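Sort the parts of a stripped 3D printer into their stock trays

ROBOT

A 6-joint arm with a two-finger parallel gripper is mounted at the origin on the work surface. World frame = base frame: x ahead of the robot, y to its left, z up, the work surface at z = 0. Lengths are in m, angles in rad, forces in N, time in s.
With the tool pointing down it reaches from about 0.425 to 0.95 m from the base axis. Payload 3.5 kg.
Tool frame: the origin (TCP) lies on the centre line of the jaws, within the pads' length; the fingertips stand 14 mm ahead of it and the grasp point (between the pads) lies 5 mm behind it (ctrl.finger_overhang is the distance from the TCP to the fingertips, in m); z points along the fingers, y is the line along which they close (so a half turn about z gives the same grasp; the last joint's range is limited). The gripper opens to 85 mm and grips with 20 to 120 N. Pads are 22 mm wide; open, the fingers measure 114 mm over their backs; the gripper's body (76 mm by 85 mm) begins 54 mm behind the grasp point. The pads swing forward as they close: fully open they stand 13 mm farther back than shut.
Start: joints at [-1.485, 0.286, 1.577, -0, 1.279, -0.15], TCP at [0.158, -0.656, 0.245] pointing down, gripper open.
Joint ranges: [-2.77, 2.77], [-0.9, 2.22], [0.21, 2.48], [-1.53, 4.67], [0.24, 2.81], [-2.84, 2.84]. Speed limits (rad/s): [2.79, 2.79, 3.14, 3.14, 3.14, 3.14].

INTERFACE

Orientations are given as a unit quaternion [x, y, z, w].
In Python, from plant import ctrl gives the robot as it stands.
- The arm moves only by the tool send_rows, never from a script. Its argument "moves" is text: rows parted by semicolons, each of 7 numbers parted by spaces: the turn, a rotation vector about the tool's x, y, z in units of 360 degrees (1.0 is 360 degrees), then the shift along the tool's x, y, z in units of 20 cm (1.0 is 20 cm), then the gripper's target within -1 to 1 (fully open at 1, half-way at 0, shut at -1). A call has 1 to 12 rows; each row is the pose to reach, as a shift and turn from the pose commanded when the call began, along the tool's axes at that moment, turning the shorter way round; what a row does not reach only later rows make up. A row lasts 1/8 s, in which the tool goes at most 62.5 mm and 10.7 degrees, less where a joint would pass 70% of its speed; a pose out of reach is approached as far as the arm can. A call with a number of a shift or a turn outside -1 to 1 is refused whole. A call with a gripper value outside its range is refused whole. The fingers move at their own pace and stop on an object; "newtons" is the grip in N (left out, the last holds). Time passes only in rows, so rows that repeat a pose let the fingers close. It gives the time, the measured TCP pose, the force, the opening and the grip force at its end, in the units of the state.
- ctrl.get_state(): the state, without advancing time (a new reading comes with each control period).
- ctrl.read_camera(name): name is "scene" or "top"; returns a dict with "image" (420x560x3 uint8, red, green, blue), "fovy" (degrees; the focal length in pixels is half the picture's height over the tangent of half this angle, whatever the lens; pixels are square), "cx", "cy" (the principal point, pixels), "extrinsics" (4x4, takes a point from camera to world coordinates). Camera axes: x right, y up, looking along -z (the intrinsics and any distortion apply to the point x, -y, -z); pixel columns grow to the right and rows downward; lengths in m; the calibration is good to about 2 mm. A picture is of the moment at which its call begins. There is no depth.
- ctrl.sign_off(): hands the job in; it is judged then, once.
The state is a dict: "time": time; "qpos": joint angles; "dq": joint speeds; "joint_efforts": joint torques, N m; "eef_pos": TCP position; "tcp_rot": TCP orientation; "contact_force": force on the tool from outside, world axes, zero at the start; "wrist_torque": the same for the moment, N m; "opening": opening from 0.0 (shut) to 1.0 (fully open); "finger_force": force on a finger pad.
Only numpy, scipy, OpenCV 4.12 (cv2) and the standard library are available. Lean on these libraries where they do the work, as an engineer would, in place of code of your own. Each camera call takes 0.05 s, during which the arm holds its last target. There are 200 camera calls.

TASK

The parts of a stripped-down 3D printer lie mixed on the bench: two stepper motors, two linear bearing blocks and a fan. Sort them: put each one into the tray that already holds parts of its kind, set down (not dropped) flat on the tray's floor, beside the stock and not on it, the same way up as it lies now (motors shaft up). Leave the circuit board and the solder reel that lie among them where they are.

Things in the scene. Friction and masses are not known exactly. Their poses are not given: they have to be found in the camera images.
- motor_tall_mid (a point): stepper motor with the taller body, standing shaft up: square body 42.3 by 42.3 mm, 40 mm high, black with aluminium ends; on top a 5 mm steel shaft, its tip 62 mm above the foot. 0.2 to 0.37 kg. The origin is the centre of the square body, 20 mm above the foot; z up along the shaft, x and y square to the sides
- motor_flat_mid (a point): stepper motor with the flat body, otherwise the same kind: body 42.3 by 42.3 mm and 24 mm high, shaft up, its tip 46 mm above the foot. 0.11 to 0.2 kg. The origin is the centre of the square body, 12 mm above the foot; z up along the shaft, x and y square to the sides
- bearing_short_mid (a point): short linear bearing block: a bare aluminium block 30 mm long (its x, along the round bore for the rod) by 34 mm wide (its y) by 22 mm high, the outer 8 mm of the width stepped down to 18 mm high. About 0.05 kg. The origin is its centre, half-way up the block; z up; it rests 11 mm above its foot
- bearing_long_mid (a point): long linear bearing block: the same but 58 mm long (its x, along the bore) by 34 mm wide (its y) by 22 mm high. About 0.1 kg. The origin is its centre, half-way up the block; z up; it rests 11 mm above its foot
- fan_mid (a point): square cooling fan lying flat: black plastic frame 40 by 40 mm, 20 mm high, with a round opening, grey blades and a hub. About 0.03 kg. The origin is its centre, half-way up the frame; z up, 10 mm above its foot, x and y square to the sides
- tray_motors: fixed low blue tray, 150 (x) by 170 mm (y), walls 20 high, 3 thick, floor 3 thick. Stock in it, immovable, centred at x +45, y -42 and +42 mm: two stepper motors, shafts up (42 mm square, shaft tips to 65 mm). Free: x -72 to +20 mm (side nearer the robot). Origin: centre of the underside, on the bench; z up; turned up to 0.2 rad from world axes. All three trays are alike but for their stock
- tray_bearings: fixed low blue tray, 150 (x) by 170 mm (y), walls 20 high, 3 thick, floor 3 thick. Stock in it, immovable, centred at x +45, y -42 and +42 mm: a short and a long bearing block, lengthways along y, 22 mm high. Free: x -72 to +20 mm (side nearer the robot). Origin: centre of the underside, on the bench; z up; turned up to 0.2 rad from world axes. All three trays are alike but for their stock
- tray_fans: fixed low blue tray, 150 (x) by 170 mm (y), walls 20 high, 3 thick, floor 3 thick. Stock in it, immovable, centred at x +45, y -42 and +42 mm: two black fans lying flat (40 by 40 by 20 mm). Free: x -72 to +20 mm (side nearer the robot). Origin: centre of the underside, on the bench; z up; turned up to 0.2 rad from world axes. All three trays are alike but for their stock
- solder_reel_mid (a point): bystander, to be left alone: a grey reel of solder wire standing upright on its flange, 54 mm across and 34 mm high, somewhere among the parts. The origin is its centre, 17 mm up. (A flat roll of black tape, 58 mm across and 19 mm high, and a round steel tin, 50 mm across and 27 mm high, also lie among the parts.)
- board_mid (a point): bystander, to be left alone: a green circuit board with small heat sinks and connectors, 53 mm (its x) by 68 mm (its y), 21 mm high, lying loose in the middle of the parts. The origin is 9 mm up at its centre; z up
Mind the look-alikes: they are no part of the job. What is shaped like the part that bears bearing_short_mid but green, orange or yellow is not meant.

How it is judged:
At the end, for the whole second after the job is handed in: Motors in the motors' tray, bearing blocks in the bearings' tray, fan in the fans' tray: each centre within 62 mm (tray x) and 72 mm (tray y) of the tray's centre, resting on the floor (5 mm), level to 0.12 rad, released, slower than 0.02 m/s (x of motor_tall_mid in the frame of tray_motors between -0.062 and 0.062 m and y of motor_tall_mid in the frame of tray_motors between -0.072 and 0.072 m and z of motor_tall_mid in the frame of tray_motors between 0.02 and 0.028 m and angle between each of motor_tall_mid, motor_flat_mid, bearing_short_mid, bearing_long_mid, fan_mid's own z axis and vertical below 0.12 rad and linear speed of each of motor_tall, motor_flat, bearing_short, bearing_long, fan below 0.02 m/s and contact force between the fingers and motor_tall below 0.1 N and x of motor_flat_mid in the frame of tray_motors between -0.062 and 0.062 m and y of motor_flat_mid in the frame of tray_motors between -0.072 and 0.072 m and z of motor_flat_mid in the frame of tray_motors between 0.012 and 0.02 m and contact force between the fingers and motor_flat below 0.1 N and x of bearing_short_mid in the frame of tray_bearings between -0.062 and 0.062 m and y of bearing_short_mid in the frame of tray_bearings between -0.072 and 0.072 m and z of bearing_short_mid in the frame of tray_bearings between 0.011 and 0.019 m and contact force between the fingers and bearing_short below 0.1 N and x of bearing_long_mid in the frame of tray_bearings between -0.062 and 0.062 m and y of bearing_long_mid in the frame of tray_bearings between -0.072 and 0.072 m and z of bearing_long_mid in the frame of tray_bearings between 0.011 and 0.019 m and contact force between the fingers and bearing_long below 0.1 N and x of fan_mid in the frame of tray_fans between -0.062 and 0.062 m and y of fan_mid in the frame of tray_fans between -0.072 and 0.072 m and z of fan_mid in the frame of tray_fans between 0.01 and 0.018 m and contact force between the fingers and fan below 0.1 N); the robot touches nothing.
It fails at once if the solder reel is shifted by more than 15 mm or tipped (distance of solder_reel_mid from where it was at the start of the episode above 0.015 m or angle between solder_reel_mid's own z axis and vertical above 0.3 rad).
It fails at once if the circuit board is shifted by more than 15 mm or tipped (distance of board_mid from where it was at the start of the episode above 0.015 m or angle between board_mid's own z axis and vertical above 0.3 rad).
It fails at once if a motor, bearing block or the fan is dropped or thrown: faster than 0.7 m/s (a fall of about 25 mm) with no finger touching it ((linear speed of motor_tall above 0.7 m/s and contact force between the fingers and motor_tall below 0.05 N) or (linear speed of motor_flat above 0.7 m/s and contact force between the fingers and motor_flat below 0.05 N) or (linear speed of bearing_short above 0.7 m/s and contact force between the fingers and bearing_short below 0.05 N) or (linear speed of bearing_long above 0.7 m/s and contact force between the fingers and bearing_long below 0.05 N) or (linear speed of fan above 0.7 m/s and contact force between the fingers and fan below 0.05 N)).
It also fails if it takes over 106 s, if anything falls off the work surface, if the arm or the gripper's body presses on something with over 40 N, if the wrist force passes 120 N, or if a joint passes its speed limit or range.

## Working session

There is one attempt and no reset: what is moved stays moved. The work goes in short steps, Python scripts to look and compute and a tool call to move; the robot and the scene stay as the last step left them, time stands still between calls to the robot, and variables do not carry over. Pictures are saved under pics/ and viewed, at most 14 in all, crops included, and the job is handed in when it is done.

Besides the shell and the picture viewer there is one more tool, called after "Call:" as name(argument=value, ...) on one line, values as JSON. send_rows: Moves the arm, as the interface text tells. Its arguments: {"type":"object","properties":{"moves":{"type":"string"},"newtons":{"type":"number"}},"required":["moves"]}

```bash
ls; mkdir -p pics; python3 - <<'E'
from plant import ctrl
import cv2,json
for n in("scene","top"):
    c=ctrl.read_camera(n);cv2.imwrite(f"pics/{n}0.png",c["image"][:,:,::-1])
    print(n,{k:(v.tolist() if hasattr(v,'tolist') else v) for k,v in c.items() if k!="image"})
print(ctrl.get_state(),ctrl.finger_overhang)
E
```

```text
pics
scene {'fovy': 52.23614536224508, 'cx': 282.47635192913157, 'cy': 211.7274376748951, 'extrinsics': [[0.11939356572202642, -0.6982686253500989, 0.7058088291569207, 1.3719204678865653], [0.992809195540601, 0.09017030396950791, -0.07873510990702667, -0.07557048921674968], [-0.008664739707873514, 0.7101339614000514, 0.7040132663182316, 0.8193034686995764], [0.0, 0.0, 0.0, 1.0]]}
top {'fovy': 56.86535635435605, 'cx': 275.9918538064088, 'cy': 213.29614126231743, 'extrinsics': [[0.0020066584120509976, 0.9813692642008943, -0.1921206407542208, 0.4255247406701622], [-0.9998086070706481, -0.0017699315842032157, -0.01948375142618551, 0.005177182072867803], [-0.01946079519103706, 0.19212296745569554, 0.9811778854145409, 0.8462042969159342], [0.0, 0.0, 0.0, 1.0]]}
{'time': 0.1, 'qpos': array([-1.48501479e+00,  2.87139486e-01,  1.57806020e+00,  2.00954905e-05,
        1.27859471e+00, -1.49978405e-01]), 'dq': array([ 0.00012541, -0.00185996, -0.00444092,  0.00021349, -0.00039797,
        0.00069163]), 'joint_efforts': array([ 7.01319950e-04, -4.07297409e+01, -2.93699169e+01, -1.42300719e-04,
        3.42664775e-03,  6.11761564e-06]), 'eef_pos': array([ 0.1576655 , -0.65573784,  0.24402782]), 'tcp_rot': array([ 9.93059938e-01,  1.17604198e-01,  4.49438186e-05, -1.09999380e-03]), 'contact_force': array([ 0.82975916, -0.08415113,  0.2392651 ]), 'wrist_torque': array([0.0065837 , 0.03082726, 0.00221931]), 'finger_force': 0.0, 'opening': 1.0001806428778774} 0.014
```

View pics/scene0.png

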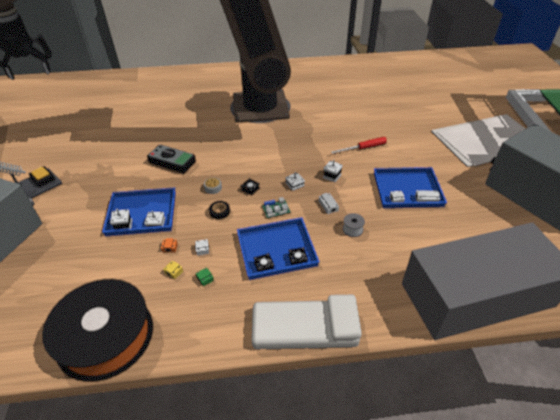

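View pics/top0.png

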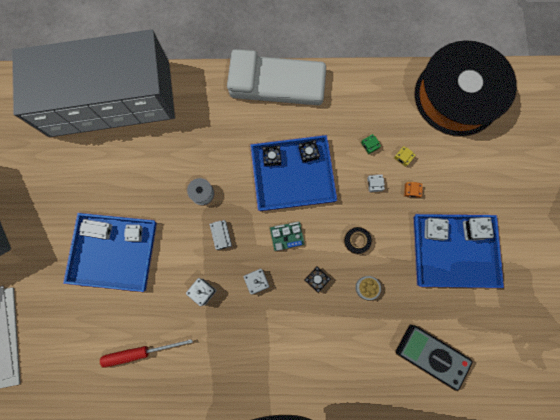

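The top view shows these parts:
- Tall motor at about (202,292) and flat motor at (257,282).
- Long bearing at (221,235) and fan at (318,279).
- Short-bearing candidates: silver (376,183), green (371,144), yellow (405,156), orange (413,189). I choose the silver one.
- Bystanders: reel (200,190), board (287,237), tape (358,240), tin (368,288).
- Trays: bearings (110,252), fans (294,173), motors (459,250).

Next are close crops to check these.

```bash
python3 - <<'E'
import cv2
import numpy as np
t=cv2.imread("pics/top0.png")
cr=lambda a,b,c,d,s:cv2.resize(t[c:d,a:b],None,fx=s,fy=s,interpolation=cv2.INTER_CUBIC)
A=cr(180,340,210,310,5);cv2.imwrite("pics/c1.png",A)
B=np.hstack([cr(345,435,130,210,4),cr(60,160,205,300,4)[:320]]);cv2.imwrite("pics/c2.png",B)
t=cv2.imread("pics/scene0.png")
cv2.imwrite("pics/c3.png",cr(190,370,155,265,4.4))
E
```

```text
(no output)
```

View pics/c1.png

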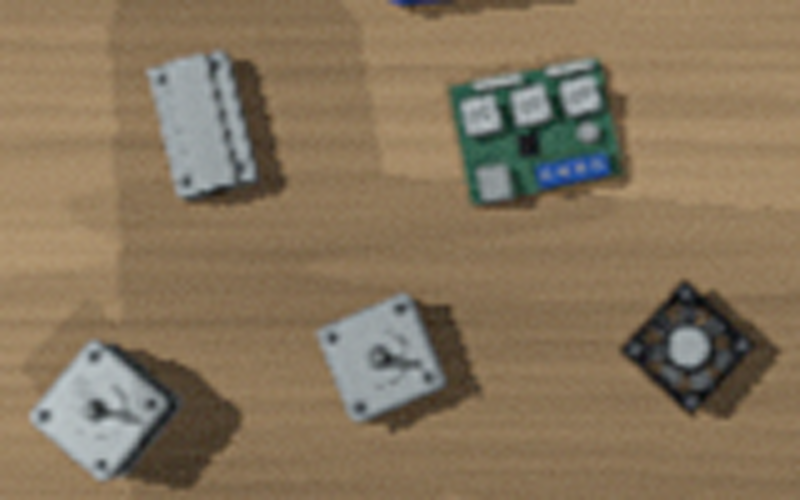

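View pics/c2.png

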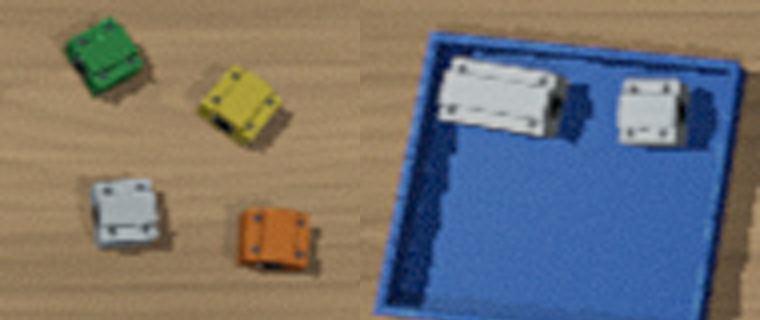

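View pics/c3.png

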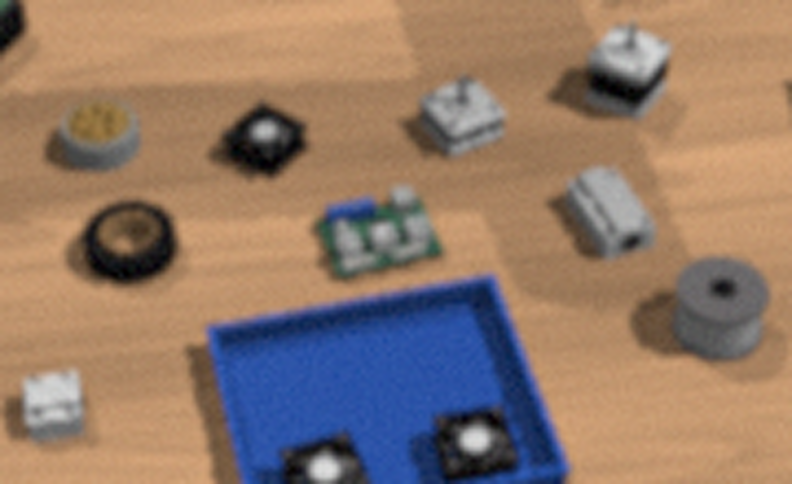

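The crops confirm the identities: tall motor (202,292), flat motor (257,282), fan (318,279), long block (221,235), and the silver short block (376,183) with its bore along image x. Now I'll measure.

```bash
cat > h.py <<'E'
import numpy as np,cv2
def cam(n):
    from plant import ctrl
    return ctrl.read_camera(n)
def ray(c,p):
    f=210/np.tan(np.radians(c["fovy"])/2);E=np.array(c["extrinsics"])
    p=np.atleast_2d(p);d=np.c_[(p[:,0]-c["cx"])/f,-(p[:,1]-c["cy"])/f,-np.ones(len(p))]
    return E[:3,3],d@E[:3,:3].T
def plane(c,p,z):
    o,d=ray(c,p);return o+d*((z-o[2])/d[:,2])[:,None]
def tri(c1,p1,c2,p2):
    o1,d1=ray(c1,p1);o2,d2=ray(c2,p2);d1,d2=d1[0],d2[0]
    s=np.linalg.lstsq(np.c_[d1,-d2],o2-o1,rcond=None)[0]
    a,b=o1+s[0]*d1,o2+s[1]*d2;return (a+b)/2,np.linalg.norm(a-b)
def comps(img,mask_fn,box=None,amin=15):
    hsv=cv2.cvtColor(img,cv2.COLOR_RGB2HSV);m=mask_fn(*[hsv[...,i].astype(int) for i in range(3)]).astype(np.uint8)
    if box: k=np.zeros_like(m);k[box[2]:box[3],box[0]:box[1]]=1;m*=k
    n,l,s,ce=cv2.connectedComponentsWithStats(m)
    out=[]
    for i in range(1,n):
        if s[i,4]>=amin:
            co=max(cv2.findContours((l==i).astype(np.uint8),0,1)[0],key=cv2.contourArea)
            out.append((ce[i],s[i,4],co))
    return out
E
python3 - <<'E'
from h import *
np.set_printoptions(precision=4,suppress=True)
t,s=cam("top"),cam("scene")
br=lambda h,S,V:(S<50)&(V>120); dk=lambda h,S,V:V<60; bl=lambda h,S,V:(h>100)&(h<125)&(S>150)&(V>60)
items=dict(tall=((180,217,275,308),(322,345,160,172),.04),flat=((240,275,265,297),(284,306,172,184),.024),
 long=((205,233,218,252),(316,342,192,214),.022),short=((362,390,172,195),(192,212,238,256),.022),hub=((308,330,268,290),(240,262,178,190),.02))
for k,(bt,bs,z) in items.items():
    a=max(comps(t["image"],br,bt,8),key=lambda q:q[1]);b=max(comps(s["image"],br,bs,8),key=lambda q:q[1])
    P,e=tri(t,a[0],s,b[0]);w=plane(t,a[2].reshape(-1,2),z)[:,:2]
    r=cv2.minAreaRect((w*1000).astype(np.float32))
    print(k,a[0],a[1],b[0],b[1],"tri",P,"gap %.4f"%e,"plane",plane(t,a[0],z)[0],"rect",np.round(r[0]),np.round(r[1],1),"ang %.1f"%r[2])
a=max(comps(t["image"],dk,(300,336,262,296)),key=lambda q:q[1]);w=plane(t,a[2].reshape(-1,2),.02)[:,:2]
print("fan",a[0],a[1],cv2.minAreaRect((w*1000).astype(np.float32)))
for a in comps(t["image"],bl,None,1500):
    w=plane(t,a[2].reshape(-1,2),.02)[:,:2];r=cv2.minAreaRect((w*1000).astype(np.float32));print("tray",a[0],np.round(r[0]),np.round(r[1]),"%.1f"%r[2], np.round(cv2.boxPoints(r)).tolist())
    q=cv2.approxPolyDP(cv2.convexHull(a[2]),5,True).reshape(-1,2);print("  poly",q.tolist(),np.round(plane(t,q,.02)[:,:2]*1000).tolist())
for a in comps(s["image"],bl,None,1200):
    q=cv2.approxPolyDP(cv2.convexHull(a[2]),5,True).reshape(-1,2);print("  scpoly",q.tolist(),np.round(plane(s,q,.02)[:,:2]*1000).tolist())
E
```

```text
tall [198.6734 291.5797] 395 [333.0735 166.3015] 136 tri [0.4205 0.1798 0.0369] gap 0.0001 plane [0.4205 0.1791 0.04  ] rect [421. 179.] [42.3 41.9] ang 51.6
flat [254.929  280.9176] 352 [295.0763 178.8397] 131 tri [0.4426 0.0656 0.0205] gap 0.0001 plane [0.4425 0.0653 0.024 ] rect [443.  65.] [41.6 41.3] ang 23.3
long [219.4581 234.0246] 406 [328.5027 200.9786] 187 tri [0.5424 0.1437 0.0171] gap 0.0003 plane [0.5417 0.143  0.022 ] rect [542. 143.] [58.6 34.6] ang 15.2
short [375.9112 181.8925] 214 [201.5519 245.6104] 154 tri [ 0.6584 -0.1986  0.0153] gap 0.0003 plane [ 0.6566 -0.1971  0.022 ] rect [ 656. -196.] [35.7 35.4] ang 7.5
hub [317.087 279.   ] 46 [249.8824 184.4118] 17 tri [ 0.4468 -0.0649  0.0177] gap 0.0004 plane [ 0.4467 -0.0649  0.02  ] rect [447. -66.] [12.4 14.7] ang 0.1
fan [317.8287 278.7459] 181 ((446.6589660644531, -65.98531341552734), (39.724971771240234, 40.87582015991211), 48.679161071777344)
tray [293.3223 176.1034] [680. -16.] [153. 171.] 7.1 [[594.0, 60.0], [615.0, -110.0], [767.0, -91.0], [746.0, 79.0]]
  poly [[325, 136], [335, 200], [260, 210], [251, 145]
[... 350 characters left out ...]
52.] 89.3 [[431.0, -449.0], [583.0, -451.0], [585.0, -275.0], [433.0, -273.0]]
  poly [[416, 214], [495, 216], [502, 287], [419, 285]] [[585.0, -280.0], [581.0, -448.0], [431.0, -447.0], [435.0, -276.0]]
  scpoly [[559, 6], [547, 49], [499, 42], [507, 0]] [[-719.0, 1579.0], [-260.0, 1245.0], [-354.0, 1078.0], [-838.0, 1364.0]]
  scpoly [[445, 201], [384, 206], [375, 169], [431, 169]] [[586.0, 455.0], [584.0, 286.0], [428.0, 305.0], [450.0, 467.0]]
  scpoly [[173, 189], [170, 229], [103, 231], [114, 193]] [[441.0, -280.0], [596.0, -279.0], [581.0, -448.0], [437.0, -443.0]]
  scpoly [[301, 219], [316, 264], [250, 278], [238, 230]] [[603.0, 58.0], [755.0, 71.0], [775.0, -86.0], [622.0, -106.0]]
```

Every measurement agrees with the stated sizes: the motor tops are 42 mm, the long block 58.6×34.6 mm, and the triangulated heights and tray sizes match. Next I need a helper that turns world waypoints into move units.

```bash
cat > plan.py <<'E'
import numpy as np,math,sys
from plant import ctrl
from scipy.spatial.transform import Rotation as R
# usage: plan.py x,y,z,psi ...   (mm, deg; '_' keeps); each waypoint is the base of the next
s=ctrl.get_state();p=s["eef_pos"]*1000;M=R.from_quat(s["tcp_rot"]).as_matrix();psi=math.degrees(math.atan2(M[1,0],M[0,0]))
print("now t=%.2f"%s["time"],np.round(p,1),"psi %.1f"%psi,"tilt %.2f"%math.degrees(math.acos(-M[2,2])),"width %.1f"%(s["opening"]*85),"f",np.round(s["contact_force"],1),round(s["finger_force"],1),"q",np.round(s["qpos"],2))
for a in sys.argv[1:]:
    v=a.split(",");q=np.array([p[i] if v[i]=="_" else float(v[i]) for i in range(3)]);n=psi if v[3]=="_" else float(v[3])
    d=q-p;c,w=math.cos(math.radians(psi)),math.sin(math.radians(psi))
    u=np.array([d[0]*c+d[1]*w,d[0]*w-d[1]*c,-d[2]])/200
    k=max(np.linalg.norm(d)/62.5,abs(n-psi)/10.7)
    print(a,"| 0 0 %.4f %.4f %.4f %.4f"%(-(n-psi)/360,*u),"rows>=%.1f r=%.0f"%(k,math.hypot(*q[:2])),"" if max(abs(u))<=1 else "TOO FAR")
    p,psi=q,n
E
python3 plan.py 290,-540,200,_ 420,-380,160,_ 450,-220,130,_ 447,-66,110,48.7 447,-66,20,48.7
```

```text
now t=0.20 [ 157.7 -655.9  244.5] psi 13.5 tilt 0.08 width 85.1 f [0. 0. 0.] 0.0 q [-1.48  0.29  1.58 -0.    1.28 -0.15]
290,-540,200,_ | 0 0 -0.0000 0.7787 -0.4090 0.2223 rows>=2.9 r=613 
420,-380,160,_ | 0 0 -0.0000 0.8189 -0.6260 0.2000 rows>=3.4 r=566 
450,-220,130,_ | 0 0 -0.0000 0.3328 -0.7428 0.1500 rows>=2.6 r=501 
447,-66,110,48.7 | 0 0 -0.0977 0.1653 -0.7522 0.1000 rows>=3.3 r=452 
447,-66,20,48.7 | 0 0 -0.0000 0.0000 0.0000 0.4500 rows>=1.4 r=452
```

Call:
send_rows(moves="0 0 0 0.78 -0.41 0.22 0.5;0 0 0 0.78 -0.41 0.22 0.5;0 0 0 0.78 -0.41 0.22 0.5;0 0 0 0.78 -0.41 0.22 0.5", newtons=40)

```text
time: 0.7
eef_pos: [0.2925, -0.5365, 0.1993]
tcp_rot: [0.993, 0.12, -0.0, -0.002]
contact_force: [-0.3, -0.2, 0.3]
opening: 0.752
finger_force: 0.0
```

Call:
send_rows(moves="0 0 0 0.82 -0.626 0.2 0.5;0 0 0 0.82 -0.626 0.2 0.5;0 0 0 0.82 -0.626 0.2 0.5;0 0 0 0.82 -0.626 0.2 0.5;0 0 0 0.82 -0.626 0.2 0.5")

```text
time: 1.32
eef_pos: [0.4209, -0.3795, 0.1611]
tcp_rot: [0.993, 0.119, -0.0, -0.0]
contact_force: [-0.6, 0.0, 0.0]
opening: 0.747
finger_force: 0.0
```

Call:
send_rows(moves="0 0 0 0.333 -0.743 0.15 0.5;0 0 0 0.333 -0.743 0.15 0.5;0 0 0 0.333 -0.743 0.15 0.5;0 0 0 0.333 -0.743 0.15 0.5")

```text
time: 1.82
eef_pos: [0.45, -0.2193, 0.131]
tcp_rot: [0.993, 0.119, -0.0, -0.0]
contact_force: [-0.2, -1.2, -0.0]
opening: 0.75
finger_force: 0.0
```

Call:
send_rows(moves="0 0 -0.098 0.165 -0.752 0.1 0.5;0 0 -0.098 0.165 -0.752 0.1 0.5;0 0 -0.098 0.165 -0.752 0.1 0.5;0 0 -0.098 0.165 -0.752 0.1 0.5;0 0 -0.098 0.165 -0.752 0.1 0.5;0 0 -0.098 0.165 -0.752 0.1 0.5")

```text
time: 2.58
eef_pos: [0.4481, -0.0677, 0.112]
tcp_rot: [0.911, 0.412, 0.0, 0.001]
contact_force: [0.8, -0.1, -0.5]
opening: 0.752
finger_force: 0.0
```

```bash
python3 plan.py 446.5,-65.5,110,48.7 446.5,-65.5,19,48.7
```

```text
now t=2.58 [448.1 -67.7 112. ] psi 48.6 tilt 0.08 width 64.0 f [ 0.8 -0.1 -0.5] 0.0 q [-0.37 -0.05  2.21 -0.    0.98  0.35]
446.5,-65.5,110,48.7 | 0 0 -0.0002 0.0030 -0.0134 0.0099 rows>=0.1 r=451 
446.5,-65.5,19,48.7 | 0 0 -0.0000 0.0000 0.0000 0.4550 rows>=1.5 r=451
```

Call:
send_rows(moves="0 0 0 0.003 -0.01 0.25 0.5;0 0 0 0.003 -0.01 0.4 0.5;0 0 0 0.003 -0.01 0.462 0.5;0 0 0 0.003 -0.01 0.462 0.5;0 0 0 0.003 -0.01 0.462 -1;0 0 0 0.003 -0.01 0.462 -1;0 0 0 0.003 -0.01 0.462 -1;0 0 0 0.003 -0.01 0.462 -1;0 0 0 0.003 -0.01 0.462 -1;0 0 0 0.003 -0.01 0.462 -1", newtons=30)

```text
time: 3.82
eef_pos: [0.4479, -0.0649, 0.0206]
tcp_rot: [0.911, 0.413, 0.001, 0.001]
contact_force: [1.4, -0.6, 6.6]
opening: 0.463
finger_force: 31.8
```

```bash
python3 plan.py _,_,120,_ 540,-40,120,27 654,-19,100,7.1 654,-19,24,7.1
```

```text
now t=3.83 [447.9 -64.9  20.6] psi 48.8 tilt 0.20 width 39.4 f [ 1.4 -0.6  6.6] 31.8 q [-0.37  0.12  2.24 -0.    0.77  0.35]
_,_,120,_ | 0 0 -0.0000 0.0000 0.0000 -0.4971 rows>=1.6 r=453 
540,-40,120,27 | 0 0 0.0606 0.3971 0.2644 -0.0000 rows>=2.0 r=541 
654,-19,100,7.1 | 0 0 0.0553 0.5555 0.1652 0.1000 rows>=1.9 r=654 
654,-19,24,7.1 | 0 0 -0.0000 0.0000 0.0000 0.3800 rows>=1.2 r=654
```

Call:
send_rows(moves="0 0 0 0 0 -0.15 -1;0 0 0 0 0 -0.5 -1;0 0 0 0 0 -0.5 -1;0 0 0 0 0 -0.5 -1")

```text
time: 4.32
eef_pos: [0.4464, -0.0643, 0.1193]
tcp_rot: [0.911, 0.413, 0.0, 0.0]
contact_force: [0.4, 0.5, -0.6]
opening: 0.461
finger_force: 31.1
```

Call:
send_rows(moves="0 0 0.06 0.397 0.264 0 -1;0 0 0.06 0.397 0.264 0 -1;0 0 0.06 0.397 0.264 0 -1;0 0 0.06 0.397 0.264 0 -1")

```text
time: 4.82
eef_pos: [0.5364, -0.039, 0.1165]
tcp_rot: [0.972, 0.236, -0.002, -0.001]
contact_force: [-0.1, 0.1, -0.0]
opening: 0.464
finger_force: 31.1
```

Call:
send_rows(moves="0 0 0.055 0.555 0.165 0.1 -1;0 0 0.055 0.555 0.165 0.1 -1;0 0 0.055 0.555 0.165 0.1 -1;0 0 0.055 0.555 0.165 0.1 -1")

```text
time: 5.32
eef_pos: [0.6504, -0.0182, 0.0978]
tcp_rot: [0.998, 0.065, -0.002, -0.0]
contact_force: [0.2, 0.0, 0.4]
opening: 0.461
finger_force: 31.1
```

```bash
python3 plan.py 654,-19,26,7.1; python3 -c "
from h import *
cv2.imwrite('pics/p1.png',cv2.resize(cam('top')['image'][100:320,180:400,::-1],None,fx=2.5,fy=2.5))"
```

```text
now t=5.33 [650.4 -18.2  97.8] psi 7.4 tilt 0.18 width 39.2 f [0.2 0.  0.4] 31.1 q [-0.18  0.39  1.74 -0.    1.02  1.26]
654,-19,26,7.1 | 0 0 0.0010 0.0173 0.0063 0.3588 rows>=1.1 r=654
```

View pics/p1.png

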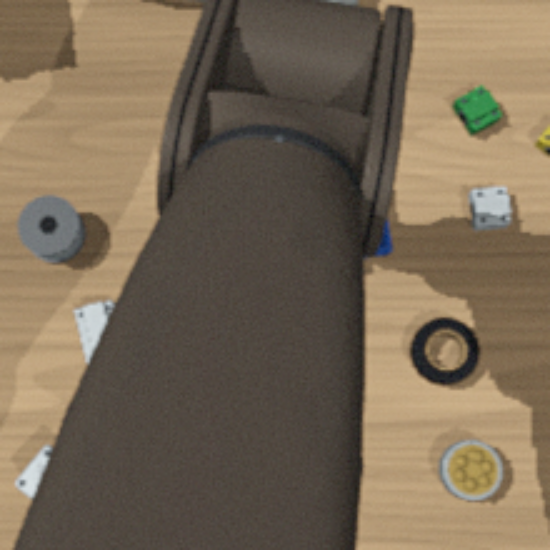

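The view shows only the arm covering the fans tray. The reel (crop 50,228), tape and tin are undisturbed. I'll lower the fan now.

Call:
send_rows(moves="0 0 0 0.01 0.003 0.2 -1;0 0 0 0.01 0.003 0.3 -1;0 0 0 0.01 0.003 0.34 -1;0 0 0 0.01 0.003 0.355 -1;0 0 0 0.01 0.003 0.365 -1;0 0 0 0.01 0.003 0.365 -1")

```text
time: 6.12
eef_pos: [0.6548, -0.0184, 0.0268]
tcp_rot: [0.998, 0.065, 0.001, 0.0]
contact_force: [-0.4, 1.0, -0.5]
opening: 0.459
finger_force: 31.1
```

```bash
python3 plan.py
```

```text
now t=6.12 [654.8 -18.4  26.8] psi 7.4 tilt 0.08 width 39.0 f [-0.4  1.  -0.5] 31.1 q [-0.18  0.49  1.74  0.    0.91  1.26]
```

Call:
send_rows(moves="0 0 0 0 0 0.008 -1;0 0 0 0 0 0.016 -1;0 0 0 0 0 0.016 -1;0 0 0 0 0 0.016 0.2;0 0 0 0 0 0.016 0.2;0 0 0 0 0 0.016 0.2;0 0 0 0 0 0.016 0.2;0 0 0 0 0 -0.1 0.2;0 0 0 0 0 -0.4 0.3;0 0 0 0 0 -0.5 0.5;0 0 0 0 0 -0.5 0.5;0 0 0 0 0 -0.5 0.5")

```text
time: 7.62
eef_pos: [0.6531, -0.0181, 0.1245]
tcp_rot: [0.998, 0.064, -0.001, -0.0]
contact_force: [-1.5, 0.4, 0.4]
opening: 0.752
finger_force: 0.0
```

```bash
python3 plan.py 657,-100,125,50 657,-198.5,100,97.5 657,-198.5,20,97.5
```

```text
now t=7.62 [653.1 -18.1 124.5] psi 7.4 tilt 0.15 width 63.9 f [-1.5  0.4  0.4] 0.0 q [-0.18  0.36  1.72  0.    1.07  1.26]
657,-100,125,50 | 0 0 -0.1184 -0.0335 0.4085 -0.0027 rows>=4.0 r=665 
657,-198.5,100,97.5 | 0 0 -0.1319 -0.3773 0.3166 0.1250 rows>=4.4 r=686 
657,-198.5,20,97.5 | 0 0 -0.0000 0.0000 0.0000 0.4000 rows>=1.3 r=686
```

Call:
send_rows(moves="0 0 -0.25 -0.097 0.897 0.12 0.5;0 0 -0.25 -0.097 0.897 0.12 0.5;0 0 -0.25 -0.097 0.897 0.12 0.5;0 0 -0.25 -0.097 0.897 0.12 0.5;0 0 -0.25 -0.097 0.897 0.12 0.5;0 0 -0.25 -0.097 0.897 0.12 0.5;0 0 -0.25 -0.097 0.897 0.12 0.5;0 0 -0.25 -0.097 0.897 0.12 0.5;0 0 -0.25 -0.097 0.897 0.12 0.5;0 0 -0.25 -0.097 0.897 0.12 0.5;0 0 -0.25 -0.097 0.897 0.12 0.5")

```text
time: 9.0
eef_pos: [0.6573, -0.1984, 0.1003]
tcp_rot: [0.661, 0.751, -0.0, -0.001]
contact_force: [-0.0, -0.7, 0.1]
opening: 0.752
finger_force: 0.0
```

```bash
python3 plan.py 657,-198.5,20,97.5; python3 -c "
from h import *
c=cam('top');s=cam('scene');A=c['image'][100:310,230:450];B=s['image'][180:310,180:330]
cv2.imwrite('pics/p2.png',np.hstack([cv2.resize(A,(440,420)),cv2.resize(B,(350,303)).copy() if 0 else np.pad(cv2.resize(B,(350,303)),((0,117),(0,0),(0,0)))])[:,:,::-1])"
```

```text
now t=9.00 [ 657.3 -198.4  100.3] psi 97.3 tilt 0.15 width 63.9 f [-0.  -0.7  0.1] 0.0 q [-0.44  0.45  1.64  0.    1.05 -0.57]
657,-198.5,20,97.5 | 0 0 -0.0005 -0.0001 -0.0016 0.4017 rows>=1.3 r=686
```

View pics/p2.png

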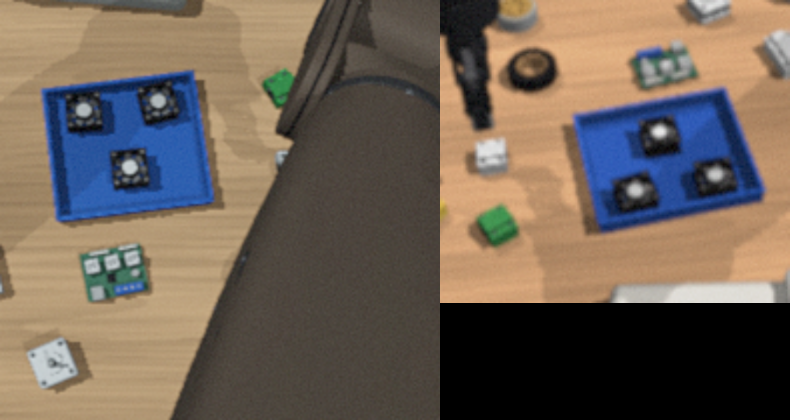

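The fan lies flat in its tray at about (130,168) in the left crop, in front of the stock. Next is the short block.

Call:
send_rows(moves="0 0 0 0 -0.002 0.22 0.4;0 0 0 0 -0.002 0.36 0.4;0 0 0 0 -0.002 0.4 0.4;0 0 0 0 -0.002 0.4 0.4;0 0 0 0 -0.002 0.4 -1;0 0 0 0 -0.002 0.4 -1;0 0 0 0 -0.002 0.4 -1;0 0 0 0 -0.002 0.4 -1;0 0 0 0 -0.002 0.4 -1;0 0 0 0 -0.002 0.4 -1;0 0 0 0 -0.002 0.4 -1", newtons=40)

```text
time: 10.48
eef_pos: [0.6591, -0.1995, 0.0242]
tcp_rot: [0.66, 0.751, 0.001, 0.002]
contact_force: [-0.7, 0.2, 5.8]
opening: 0.382
finger_force: 40.8
```

```bash
python3 plan.py _,_,150,_ 600,-20,150,_ 540,160,150,_ 475.4,343.7,130,84.4 475.4,343.7,40,84.4
```

```text
now t=10.47 [ 659.1 -199.5   24.2] psi 97.4 tilt 0.22 width 32.5 f [-0.7  0.2  5.8] 40.8 q [-0.44  0.55  1.66 -0.    0.93 -0.57]
_,_,150,_ | 0 0 -0.0000 0.0000 0.0000 -0.6289 rows>=2.0 r=689 
600,-20,150,_ | 0 0 -0.0000 0.9279 -0.1777 -0.0000 rows>=3.0 r=600 
540,160,150,_ | 0 0 -0.0000 0.9311 -0.1818 -0.0000 rows>=3.0 r=563 
475.4,343.7,130,84.4 | 0 0 0.0361 0.9524 -0.2022 0.1000 rows>=3.1 r=587 
475.4,343.7,40,84.4 | 0 0 -0.0000 0.0000 0.0000 0.4500 rows>=1.4 r=587
```

Call:
send_rows(moves="0 0 0 0 0 -0.15 -1;0 0 0 0 0 -0.63 -1;0 0 0 0 0 -0.63 -1;0 0 0 0 0 -0.63 -1")

```text
time: 10.98
eef_pos: [0.6597, -0.1996, 0.1524]
tcp_rot: [0.66, 0.751, 0.001, 0.004]
contact_force: [-0.5, 0.5, -0.5]
opening: 0.384
finger_force: 40.2
```

Call:
send_rows(moves="0 0 0 0.93 -0.178 0 -1;0 0 0 0.93 -0.178 0 -1;0 0 0 0.93 -0.178 0 -1;0 0 0 0.93 -0.178 0 -1")

```text
time: 11.48
eef_pos: [0.5952, -0.0149, 0.1448]
tcp_rot: [0.658, 0.753, -0.001, -0.003]
contact_force: [-0.2, -0.3, -0.3]
opening: 0.382
finger_force: 40.1
```

Call:
send_rows(moves="0 0 0 0.93 -0.182 0 -1;0 0 0 0.93 -0.182 0 -1;0 0 0 0.93 -0.182 0 -1;0 0 0 0.93 -0.182 0 -1")

```text
time: 11.98
eef_pos: [0.5364, 0.1633, 0.146]
tcp_rot: [0.658, 0.753, -0.001, -0.001]
contact_force: [0.6, -0.4, -0.7]
opening: 0.383
finger_force: 40.1
```

Call:
send_rows(moves="0 0 0.036 0.952 -0.202 0.1 -1;0 0 0.036 0.952 -0.202 0.1 -1;0 0 0.036 0.952 -0.202 0.1 -1;0 0 0.036 0.952 -0.202 0.1 -1;0 0 0.036 0.952 -0.202 0.1 -1;0 0 0.036 0.952 -0.202 0.1 -1")

```text
time: 12.72
eef_pos: [0.475, 0.3428, 0.1277]
tcp_rot: [0.741, 0.671, -0.0, 0.0]
contact_force: [0.1, -0.0, -0.1]
opening: 0.383
finger_force: 40.1
```

```bash
python3 plan.py 475.4,343.7,30,84.4; python3 -c "
from h import *
s=cam('scene')
cv2.imwrite('pics/p3.png',cv2.resize(s['image'][100:240,300:480],None,fx=4,fy=4)[:,:,::-1])"
```

```text
now t=12.72 [475.  342.8 127.7] psi 84.3 tilt 0.04 width 32.6 f [ 0.1 -0.  -0.1] 40.1 q [ 0.45  0.22  1.89 -0.    1.04  0.55]
475.4,343.7,30,84.4 | 0 0 -0.0003 0.0049 0.0015 0.4885 rows>=1.6 r=587
```

View pics/p3.png

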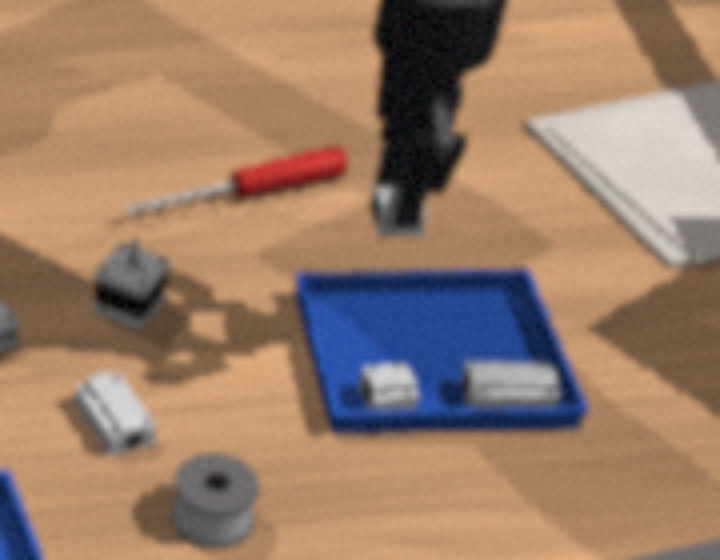

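The short block is held level between the pads (crop 395,215), left of the bearings tray. I'll lower it.

Call:
send_rows(moves="0 0 0 0.005 0 0.25 -1;0 0 0 0.005 0 0.4 -1;0 0 0 0.005 0 0.45 -1;0 0 0 0.005 0 0.47 -1;0 0 0 0.005 0 0.48 -1;0 0 0 0.005 0 0.485 -1;0 0 0 0.005 0 0.485 -1")

```text
time: 13.65
eef_pos: [0.4744, 0.3458, 0.0317]
tcp_rot: [0.741, 0.672, 0.001, 0.0]
contact_force: [0.1, -0.0, -0.2]
opening: 0.381
finger_force: 40.1
```

Call:
send_rows(moves="0 0 0 0 0 0.005 -1;0 0 0 0 0 0.01 -1;0 0 0 0 0 0.01 -1")

```text
time: 14.02
eef_pos: [0.4738, 0.3454, 0.0288]
tcp_rot: [0.741, 0.672, -0.0, -0.0]
contact_force: [0.2, 0.3, -0.9]
opening: 0.382
finger_force: 40.1
```

Call:
send_rows(moves="0 0 0 0 0 0.005 -1;0 0 0 0 0 0.009 -1;0 0 0 0 0 0.009 -1;0 0 0 0 0 0.009 0;0 0 0 0 0 0.009 0;0 0 0 0 0 0.009 0;0 0 0 0 0 0.009 0;0 0 0 0 0 -0.1 0;0 0 0 0 0 -0.4 0.2;0 0 0 0 0 -0.5 0.4;0 0 0 0 0 -0.5 0.4;0 0 0 0 0 -0.5 0.4")

```text
time: 15.52
eef_pos: [0.4728, 0.3449, 0.1269]
tcp_rot: [0.741, 0.672, -0.002, -0.0]
contact_force: [-0.2, 0.3, -0.9]
opening: 0.696
finger_force: 0.0
```

```bash
python3 plan.py 520,190,125,40 542,143,100,15.2 542,143,23,15.2
```

```text
now t=15.53 [472.8 344.9 126.9] psi 84.4 tilt 0.20 width 59.2 f [-0.2  0.3 -0.9] 0.0 q [ 0.46  0.22  1.89 -0.    1.04  0.55]
520,190,125,40 | 0 0 0.1234 -0.7477 0.3103 0.0093 rows>=4.2 r=554 
542,143,100,15.2 | 0 0 0.0689 -0.0668 0.2507 0.1250 rows>=2.3 r=561 
542,143,23,15.2 | 0 0 -0.0000 0.0000 0.0000 0.3850 rows>=1.2 r=561
```

Call:
send_rows(moves="0 0 0.192 -0.968 0.443 0.13 0.4;0 0 0.192 -0.968 0.443 0.13 0.4;0 0 0.192 -0.968 0.443 0.13 0.4;0 0 0.192 -0.968 0.443 0.13 0.4;0 0 0.192 -0.968 0.443 0.13 0.4;0 0 0.192 -0.968 0.443 0.13 0.4;0 0 0.192 -0.968 0.443 0.13 0.4;0 0 0.192 -0.968 0.443 0.13 0.4;0 0 0.192 -0.968 0.443 0.13 0.4")

```text
time: 16.65
eef_pos: [0.5425, 0.1441, 0.1015]
tcp_rot: [0.991, 0.134, -0.001, -0.0]
contact_force: [0.4, 0.5, -0.1]
opening: 0.698
finger_force: 0.0
```

```bash
python3 plan.py 542,143.3,21,15.2; python3 -c "
from h import *
s=cam('scene')
cv2.imwrite('pics/p4.png',cv2.resize(s['image'][130:240,290:460],None,fx=4.5,fy=4.5)[:,:,::-1])"
```

```text
now t=16.65 [542.5 144.1 101.5] psi 15.4 tilt 0.15 width 59.4 f [ 0.4  0.5 -0.1] 0.0 q [ 0.08  0.2   1.96 -0.    0.98  1.38]
542,143.3,21,15.2 | 0 0 0.0005 -0.0035 0.0033 0.4026 rows>=1.3 r=561
```

View pics/p4.png

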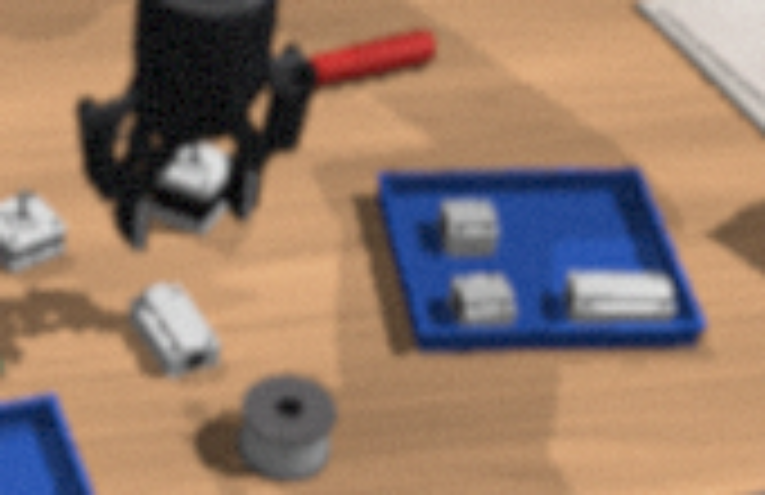

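The short block stands flat in its tray (crop 470,230) clear of the stock, and the gripper is over the long block. I'll take that one.

Call:
send_rows(moves="0 0 0 0 0.003 0.22 0.4;0 0 0 0 0.003 0.36 0.4;0 0 0 0 0.003 0.4 0.4;0 0 0 0 0.003 0.4 0.4;0 0 0 0 0.003 0.4 -1;0 0 0 0 0.003 0.4 -1;0 0 0 0 0.003 0.4 -1;0 0 0 0 0.003 0.4 -1;0 0 0 0 0.003 0.4 -1;0 0 0 0 0.003 0.4 -1;0 0 0 0 0.003 0.4 -1")

```text
time: 18.08
eef_pos: [0.5451, 0.1437, 0.0248]
tcp_rot: [0.991, 0.133, 0.002, 0.0]
contact_force: [0.1, 0.0, 6.4]
opening: 0.378
finger_force: 40.5
```

```bash
python3 plan.py _,_,150,_ 510,290,150,_ 480.8,419.5,130,-5.6
```

```text
now t=18.07 [545.1 143.7  24.8] psi 15.3 tilt 0.20 width 32.1 f [0.1 0.  6.4] 40.5 q [ 0.08  0.33  1.98 -0.    0.83  1.38]
_,_,150,_ | 0 0 -0.0000 0.0000 0.0000 -0.6261 rows>=2.0 r=564 
510,290,150,_ | 0 0 -0.0000 0.0241 -0.7518 -0.0000 rows>=2.4 r=587 
480.8,419.5,130,-5.6 | 0 0 0.0581 0.0302 -0.6631 0.1000 rows>=2.1 r=638
```

Call:
send_rows(moves="0 0 0 0 0 -0.15 -1;0 0 0 0 0 -0.63 -1;0 0 0 0 0 -0.63 -1;0 0 0 0 0 -0.63 -1")

```text
time: 18.58
eef_pos: [0.5455, 0.1438, 0.1524]
tcp_rot: [0.991, 0.133, 0.004, 0.0]
contact_force: [0.3, 0.5, -1.2]
opening: 0.383
finger_force: 40.2
```

Call:
send_rows(moves="0 0 0 0.024 -0.752 0 -1;0 0 0 0.024 -0.752 0 -1;0 0 0 0.024 -0.752 0 -1;0 0 0 0.024 -0.752 0 -1")

```text
time: 19.08
eef_pos: [0.5062, 0.291, 0.146]
tcp_rot: [0.991, 0.135, -0.002, 0.0]
contact_force: [0.6, -1.4, -0.8]
opening: 0.379
finger_force: 40.3
```

Call:
send_rows(moves="0 0 0.058 0.03 -0.663 0.1 -1;0 0 0.058 0.03 -0.663 0.1 -1;0 0 0.058 0.03 -0.663 0.1 -1;0 0 0.058 0.03 -0.663 0.1 -1;0 0 0.058 0.03 -0.663 0.1 -1")

```text
time: 19.7
eef_pos: [0.4798, 0.4177, 0.1285]
tcp_rot: [0.999, -0.049, -0.0, 0.001]
contact_force: [-0.8, 0.0, -1.3]
opening: 0.378
finger_force: 40.4
```

```bash
python3 plan.py 480.8,419.5,28.3,-5.6
```

```text
now t=19.70 [479.8 417.7 128.5] psi -5.6 tilt 0.07 width 32.2 f [-0.8  0.  -1.3] 40.4 q [ 0.56  0.32  1.76 -0.    1.06  2.23]
480.8,419.5,28.3,-5.6 | 0 0 -0.0001 0.0043 -0.0094 0.5009 rows>=1.6 r=638
```

Call:
send_rows(moves="0 0 0 0.004 -0.006 0.25 -1;0 0 0 0.004 -0.006 0.4 -1;0 0 0 0.004 -0.006 0.45 -1;0 0 0 0.004 -0.006 0.475 -1;0 0 0 0.004 -0.006 0.485 -1;0 0 0 0.004 -0.006 0.492 -1;0 0 0 0.004 -0.006 0.492 -1;0 0 0 0.004 -0.006 0.492 -1")

```text
time: 20.7
eef_pos: [0.4803, 0.4207, 0.031]
tcp_rot: [0.999, -0.049, 0.0, -0.0]
contact_force: [0.6, 0.4, -1.1]
opening: 0.381
finger_force: 40.4
```

Call:
send_rows(moves="0 0 0 0 0 0.005 -1;0 0 0 0 0 0.01 -1;0 0 0 0 0 0.015 -1;0 0 0 0 0 0.017 -1;0 0 0 0 0 0.017 -1")

```text
time: 21.32
eef_pos: [0.4801, 0.4206, 0.0278]
tcp_rot: [0.999, -0.049, -0.0, 0.0]
contact_force: [-3.9, -2.5, 5.7]
opening: 0.386
finger_force: 41.0
```

Contact at 27.8 mm, as expected, so I'll release.

Call:
send_rows(moves="0 0 0 0 0 0 0;0 0 0 0 0 0 0;0 0 0 0 0 0 0;0 0 0 0 0 0 0;0 0 0 0 0 -0.1 0;0 0 0 0 0 -0.4 0.2;0 0 0 0 0 -0.6 0.5;0 0 0 0 0 -0.6 0.5;0 0 0 0 0 -0.6 0.5")

```text
time: 22.45
eef_pos: [0.4799, 0.4204, 0.1475]
tcp_rot: [0.999, -0.049, 0.0, -0.0]
contact_force: [-1.0, 0.0, -0.6]
opening: 0.751
finger_force: 0.0
```

```bash
python3 plan.py 470,300,145,20 420.5,179.5,130,51.6 420.5,179.5,36,51.6
```

```text
now t=22.45 [479.9 420.4 147.5] psi -5.6 tilt 0.01 width 63.8 f [-1.   0.  -0.6] 0.0 q [0.56 0.3  1.75 0.   1.09 2.23]
470,300,145,20 | 0 0 -0.0710 0.0092 0.6041 0.0127 rows>=2.4 r=558 
420.5,179.5,130,51.6 | 0 0 -0.0878 -0.4386 0.4815 0.0750 rows>=3.0 r=457 
420.5,179.5,36,51.6 | 0 0 -0.0000 0.0000 0.0000 0.4700 rows>=1.5 r=457
```

Call:
send_rows(moves="0 0 -0.071 0.009 0.604 0.013 0.5;0 0 -0.071 0.009 0.604 0.013 0.5;0 0 -0.071 0.009 0.604 0.013 0.5;0 0 -0.071 0.009 0.604 0.013 0.5")

```text
time: 22.95
eef_pos: [0.4692, 0.2991, 0.1428]
tcp_rot: [0.985, 0.173, -0.002, 0.0]
contact_force: [-0.2, 0.2, 0.2]
opening: 0.747
finger_force: 0.0
```

Call:
send_rows(moves="0 0 -0.088 -0.439 0.482 0.075 0.5;0 0 -0.088 -0.439 0.482 0.075 0.5;0 0 -0.088 -0.439 0.482 0.075 0.5;0 0 -0.088 -0.439 0.482 0.075 0.5;0 0 -0.088 -0.439 0.482 0.075 0.5;0 0 -0.088 -0.439 0.482 0.075 0.5")

```text
time: 23.7
eef_pos: [0.4211, 0.1803, 0.1297]
tcp_rot: [0.9, 0.436, 0.0, -0.0]
contact_force: [0.2, 0.0, -0.2]
opening: 0.747
finger_force: 0.0
```

```bash
python3 plan.py 420.5,179.5,30,51.6; python3 -c "
from h import *
s=cam('scene')
cv2.imwrite('pics/p5.png',cv2.resize(s['image'][110:220,290:460],None,fx=4.5,fy=4.5)[:,:,::-1])"
```

```text
now t=23.70 [421.1 180.3 129.7] psi 51.6 tilt 0.02 width 63.5 f [ 0.2  0.  -0.2] 0.0 q [ 0.18 -0.07  2.19  0.    1.02  0.85]
420.5,179.5,30,51.6 | 0 0 0.0001 -0.0050 0.0003 0.4984 rows>=1.6 r=457
```

View pics/p5.png

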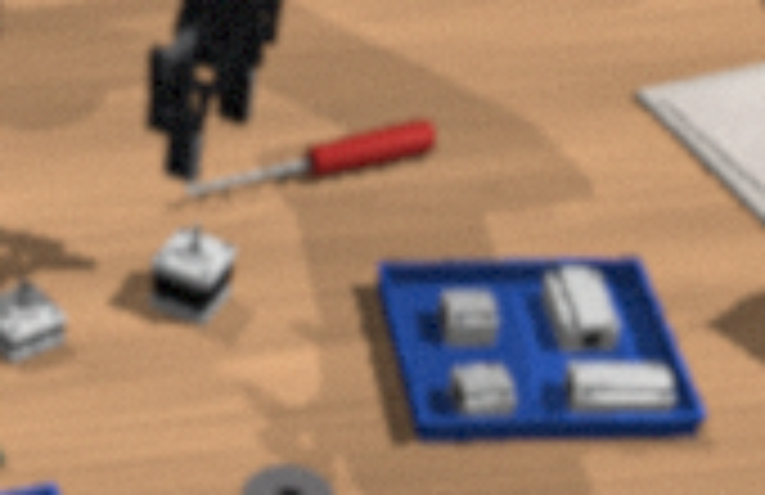

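Both blocks are flat in the bearings tray (crop 470,315 and 580,305), clear of the stock. The gripper is above the tall motor (195,275).

Call:
send_rows(moves="0 0 0 -0.003 0 0.2 0.5;0 0 0 -0.003 0 0.4 0.5;0 0 0 -0.003 0 0.49 0.5;0 0 0 -0.003 0 0.49 0.5;0 0 0 -0.003 0 0.49 -1;0 0 0 -0.003 0 0.49 -1;0 0 0 -0.003 0 0.49 -1;0 0 0 -0.003 0 0.49 -1;0 0 0 -0.003 0 0.49 -1;0 0 0 -0.003 0 0.49 -1", newtons=70)

```text
time: 25.0
eef_pos: [0.4217, 0.1795, 0.033]
tcp_rot: [0.9, 0.436, 0.002, 0.0]
contact_force: [0.3, 1.0, 6.2]
opening: 0.478
finger_force: 73.3
```

```bash
python3 plan.py _,_,170,_ 480,30,170,_ 500,-150,170,_ 500,-300,170,20 481.5,-402.7,150,-0.7
```

```text
now t=25.00 [421.7 179.5  33. ] psi 51.7 tilt 0.18 width 40.6 f [0.3 1.  6.2] 73.3 q [0.18 0.11 2.23 0.   0.8  0.85]
_,_,170,_ | 0 0 -0.0000 0.0000 0.0000 -0.6850 rows>=2.2 r=458 
480,30,170,_ | 0 0 -0.0000 -0.4052 0.6924 -0.0000 rows>=2.6 r=481 
500,-150,170,_ | 0 0 -0.0000 -0.6439 0.6367 -0.0000 rows>=2.9 r=522 
500,-300,170,20 | 0 0 0.0879 -0.5883 0.4652 -0.0000 rows>=3.0 r=583 
481.5,-402.7,150,-0.7 | 0 0 0.0575 -0.2625 0.4509 0.1000 rows>=1.9 r=628
```

Call:
send_rows(moves="0 0 0 0 0 -0.15 -1;0 0 0 0 0 -0.685 -1;0 0 0 0 0 -0.685 -1;0 0 0 0 0 -0.685 -1")

```text
time: 25.5
eef_pos: [0.4223, 0.1794, 0.172]
tcp_rot: [0.9, 0.436, 0.004, 0.001]
contact_force: [0.8, 0.2, -2.1]
opening: 0.481
finger_force: 72.5
```

Call:
send_rows(moves="0 0 0 -0.405 0.692 0 -1;0 0 0 -0.405 0.692 0 -1;0 0 0 -0.405 0.692 0 -1;0 0 0 -0.405 0.692 0 -1")

```text
time: 26.0
eef_pos: [0.4775, 0.0278, 0.1656]
tcp_rot: [0.901, 0.434, -0.002, -0.001]
contact_force: [-0.6, -0.9, -3.9]
opening: 0.476
finger_force: 72.6
```

Call:
send_rows(moves="0 0 0 -0.644 0.637 0 -1;0 0 0 -0.644 0.637 0 -1;0 0 0 -0.644 0.637 0 -1;0 0 0 -0.644 0.637 0 -1")

```text
time: 26.5
eef_pos: [0.4978, -0.1523, 0.1665]
tcp_rot: [0.901, 0.434, -0.001, -0.001]
contact_force: [-0.1, 0.7, -3.6]
opening: 0.473
finger_force: 72.8
```

Call:
send_rows(moves="0 0 0.088 -0.588 0.465 0 -1;0 0 0.088 -0.588 0.465 0 -1;0 0 0.088 -0.588 0.465 0 -1;0 0 0.088 -0.588 0.465 0 -1")

```text
time: 27.0
eef_pos: [0.498, -0.2996, 0.1664]
tcp_rot: [0.985, 0.173, -0.001, -0.002]
contact_force: [-1.1, 0.5, -2.9]
opening: 0.48
finger_force: 72.9
```

Call:
send_rows(moves="0 0 0.058 -0.262 0.451 0.1 -1;0 0 0.058 -0.262 0.451 0.1 -1;0 0 0.058 -0.262 0.451 0.1 -1;0 0 0.058 -0.262 0.451 0.1 -1;0 0 0.058 -0.262 0.451 0.1 -1")

```text
time: 27.62
eef_pos: [0.4808, -0.4008, 0.1482]
tcp_rot: [1.0, -0.006, -0.0, -0.001]
contact_force: [0.1, 0.4, -3.7]
opening: 0.481
finger_force: 73.1
```

```bash
python3 plan.py 481.5,-402.7,36,-0.7
```

```text
now t=27.62 [ 480.8 -400.8  148.2] psi -0.7 tilt 0.07 width 40.9 f [ 0.1  0.4 -3.7] 73.1 q [-0.86  0.27  1.78  0.    1.09  0.73]
481.5,-402.7,36,-0.7 | 0 0 -0.0000 0.0036 0.0096 0.5611 rows>=1.8 r=628
```

Call:
send_rows(moves="0 0 0 0.002 0.006 0.25 -1;0 0 0 0.002 0.006 0.45 -1;0 0 0 0.002 0.006 0.51 -1;0 0 0 0.002 0.006 0.53 -1;0 0 0 0.002 0.006 0.54 -1;0 0 0 0.002 0.006 0.545 -1;0 0 0 0.002 0.006 0.545 -1;0 0 0 0.002 0.006 0.545 -1")

```text
time: 28.62
eef_pos: [0.4808, -0.4045, 0.0401]
tcp_rot: [1.0, -0.008, 0.0, 0.0]
contact_force: [1.1, -0.6, -3.7]
opening: 0.477
finger_force: 72.9
```

```bash
python3 plan.py; python3 -c "
from h import *
s=cam('scene')
cv2.imwrite('pics/p6.png',cv2.resize(s['image'][150:260,80:220],None,fx=5,fy=5)[:,:,::-1])"
```

```text
now t=28.62 [ 480.8 -404.5   40.1] psi -0.9 tilt 0.05 width 40.5 f [ 1.1 -0.6 -3.7] 72.9 q [-0.86  0.42  1.81  0.    0.91  0.73]
```

View pics/p6.png

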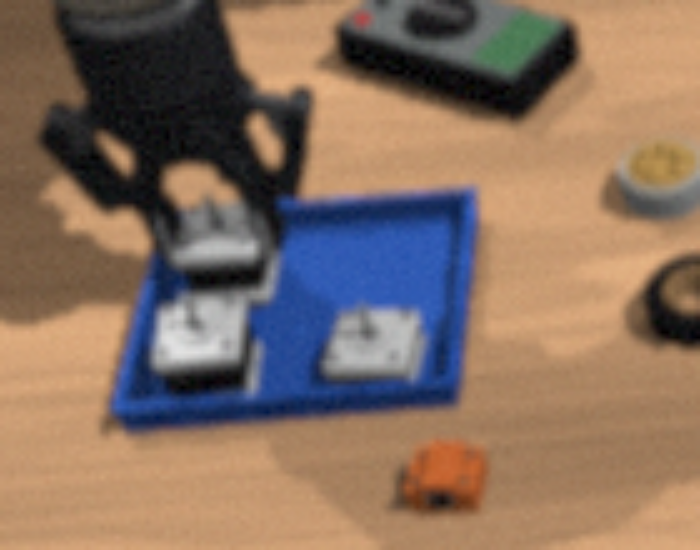

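The tall motor is upright and about 4 mm above the tray floor. Its left finger is near the left wall, so I'll shift it 4 mm inward, set it down and release it with a small opening.

Call:
send_rows(moves="0 0 0 0 -0.02 0.005 -1;0 0 0 0 -0.02 0.012 -1;0 0 0 0 -0.02 0.017 -1;0 0 0 0 -0.02 0.02 -1;0 0 0 0 -0.02 0.022 -1;0 0 0 0 -0.02 0.022 -1")

```text
time: 29.42
eef_pos: [0.4807, -0.4, 0.0361]
tcp_rot: [1.0, -0.008, -0.0, -0.0]
contact_force: [-3.1, 4.6, 5.0]
opening: 0.478
finger_force: 74.2
```

Call:
send_rows(moves="0 0 0 0 0 0 0.12;0 0 0 0 0 0 0.12;0 0 0 0 0 0 0.12;0 0 0 0 0 0 0.12;0 0 0 0 0 -0.1 0.12;0 0 0 0 0 -0.4 0.12;0 0 0 0 0 -0.6 0.5;0 0 0 0 0 -0.6 0.5;0 0 0 0 0 -0.6 0.5")

```text
time: 30.55
eef_pos: [0.4806, -0.3999, 0.1555]
tcp_rot: [1.0, -0.008, 0.0, 0.0]
contact_force: [-0.1, 1.1, -0.4]
opening: 0.753
finger_force: 0.0
```

```bash
python3 plan.py 490,-220,155,_ 490,-80,140,_ 443,65.5,115,23.3 443,65.5,24,23.3
```

```text
now t=30.55 [ 480.6 -399.9  155.5] psi -0.9 tilt 0.01 width 64.0 f [-0.1  1.1 -0.4] 0.0 q [-0.86  0.26  1.78  0.    1.1   0.73]
490,-220,155,_ | 0 0 -0.0000 0.0332 -0.9004 0.0025 rows>=2.9 r=537 
490,-80,140,_ | 0 0 -0.0000 -0.0108 -0.6999 0.0750 rows>=2.3 r=496 
443,65.5,115,23.3 | 0 0 -0.0672 -0.2462 -0.7238 0.1250 rows>=2.5 r=448 
443,65.5,24,23.3 | 0 0 -0.0000 0.0000 0.0000 0.4550 rows>=1.5 r=448
```

Call:
send_rows(moves="0 0 0 0.033 -0.9 0 0.5;0 0 0 0.033 -0.9 0 0.5;0 0 0 0.033 -0.9 0 0.5;0 0 0 0.033 -0.9 0 0.5")

```text
time: 31.05
eef_pos: [0.4888, -0.2162, 0.1527]
tcp_rot: [1.0, -0.005, -0.002, -0.002]
contact_force: [-0.1, -0.5, -0.3]
opening: 0.75
finger_force: 0.0
```

Call:
send_rows(moves="0 0 0 -0.011 -0.7 0.075 0.5;0 0 0 -0.011 -0.7 0.075 0.5;0 0 0 -0.011 -0.7 0.075 0.5;0 0 0 -0.011 -0.7 0.075 0.5")

```text
time: 31.55
eef_pos: [0.4899, -0.0803, 0.1393]
tcp_rot: [1.0, -0.007, -0.001, 0.0]
contact_force: [-0.1, -0.9, -1.1]
opening: 0.751
finger_force: 0.0
```

Call:
send_rows(moves="0 0 -0.067 -0.246 -0.724 0.125 0.5;0 0 -0.067 -0.246 -0.724 0.125 0.5;0 0 -0.067 -0.246 -0.724 0.125 0.5;0 0 -0.067 -0.246 -0.724 0.125 0.5;0 0 -0.067 -0.246 -0.724 0.125 0.5;0 0 -0.067 -0.246 -0.724 0.125 0.5")

```text
time: 32.3
eef_pos: [0.4443, 0.0637, 0.1156]
tcp_rot: [0.98, 0.2, 0.0, 0.0]
contact_force: [-0.7, 0.2, -0.7]
opening: 0.745
finger_force: 0.0
```

```bash
python3 plan.py 443,65.5,22,23.3; python3 -c "
from h import *
s=cam('scene')
cv2.imwrite('pics/p7.png',cv2.resize(s['image'][100:260,90:350],None,fx=3,fy=3)[:,:,::-1])"
```

```text
now t=32.30 [444.3  63.7 115.6] psi 23.1 tilt 0.07 width 63.3 f [-0.7  0.2 -0.7] 0.0 q [-0.08 -0.07  2.22 -0.    0.99  1.08]
443,65.5,22,23.3 | 0 0 -0.0006 -0.0022 -0.0107 0.4681 rows>=1.5 r=448
```

View pics/p7.png

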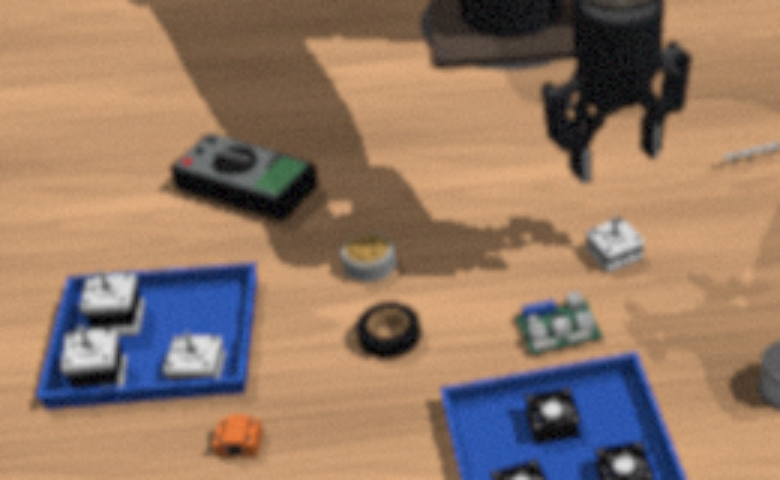

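The tall motor stands in its tray (crop 110,298), clear of the stock. The gripper is over the flat motor (613,243).

Call:
send_rows(moves="0 0 0 -0.002 -0.006 0.2 0.5;0 0 0 -0.002 -0.006 0.4 0.5;0 0 0 -0.002 -0.006 0.465 0.5;0 0 0 -0.002 -0.006 0.465 0.5;0 0 0 -0.002 -0.006 0.465 -1;0 0 0 -0.002 -0.006 0.465 -1;0 0 0 -0.002 -0.006 0.465 -1;0 0 0 -0.002 -0.006 0.465 -1;0 0 0 -0.002 -0.006 0.465 -1;0 0 0 -0.002 -0.006 0.465 -1", newtons=60)

```text
time: 33.6
eef_pos: [0.4442, 0.066, 0.0241]
tcp_rot: [0.98, 0.201, 0.002, 0.001]
contact_force: [-0.0, -1.2, 7.0]
opening: 0.476
finger_force: 61.5
```

```bash
python3 plan.py _,_,160,_ 490,-80,160,_ 495,-220,160,_ 482.5,-326,140,-0.9
```

```text
now t=33.60 [444.2  66.   24.1] psi 23.2 tilt 0.23 width 40.5 f [-0.  -1.2  7. ] 61.5 q [-0.08  0.11  2.25 -0.    0.78  1.09]
_,_,160,_ | 0 0 -0.0000 0.0000 0.0000 -0.6794 rows>=2.2 r=449 
490,-80,160,_ | 0 0 -0.0000 -0.0776 0.7613 -0.0000 rows>=2.4 r=496 
495,-220,160,_ | 0 0 -0.0000 -0.2532 0.6531 -0.0000 rows>=2.2 r=542 
482.5,-326,140,-0.9 | 0 0 0.0671 -0.2665 0.4623 0.1000 rows>=2.3 r=582
```

Call:
send_rows(moves="0 0 0 0 0 -0.15 -1;0 0 0 0 0 -0.68 -1;0 0 0 0 0 -0.68 -1;0 0 0 0 0 -0.68 -1")

```text
time: 34.1
eef_pos: [0.445, 0.0661, 0.1626]
tcp_rot: [0.979, 0.201, 0.005, 0.001]
contact_force: [-0.7, 0.4, -1.8]
opening: 0.476
finger_force: 61.6
```

Call:
send_rows(moves="0 0 0 -0.078 0.761 0 -1;0 0 0 -0.078 0.761 0 -1;0 0 0 -0.078 0.761 0 -1;0 0 0 -0.078 0.761 0 -1")

```text
time: 34.6
eef_pos: [0.4873, -0.0811, 0.1563]
tcp_rot: [0.98, 0.2, -0.001, -0.001]
contact_force: [0.5, -0.3, -1.7]
opening: 0.473
finger_force: 61.7
```

Call:
send_rows(moves="0 0 0 -0.253 0.653 0 -1;0 0 0 -0.253 0.653 0 -1;0 0 0 -0.253 0.653 0 -1;0 0 0 -0.253 0.653 0 -1")

```text
time: 35.1
eef_pos: [0.4923, -0.2189, 0.1568]
tcp_rot: [0.98, 0.201, -0.001, -0.001]
contact_force: [-0.5, 0.1, -1.6]
opening: 0.473
finger_force: 61.8
```

Call:
send_rows(moves="0 0 0.067 -0.266 0.462 0.1 -1;0 0 0.067 -0.266 0.462 0.1 -1;0 0 0.067 -0.266 0.462 0.1 -1;0 0 0.067 -0.266 0.462 0.1 -1;0 0 0.067 -0.266 0.462 0.1 -1")

```text
time: 35.72
eef_pos: [0.4808, -0.3237, 0.1378]
tcp_rot: [1.0, -0.006, -0.0, -0.0]
contact_force: [-0.3, 0.9, -2.1]
opening: 0.474
finger_force: 61.9
```

```bash
python3 plan.py 482.5,-325,30,-0.9
```

```text
now t=35.73 [ 480.8 -323.7  137.8] psi -0.7 tilt 0.06 width 40.3 f [-0.3  0.9 -2.1] 61.9 q [-0.77  0.19  1.9   0.    1.05  0.82]
482.5,-325,30,-0.9 | 0 0 0.0005 0.0084 0.0064 0.5392 rows>=1.7 r=582
```

Call:
send_rows(moves="0 0 0 0.005 0.01 0.25 -1;0 0 0 0.005 0.01 0.43 -1;0 0 0 0.005 0.01 0.49 -1;0 0 0 0.005 0.01 0.52 -1;0 0 0 0.005 0.01 0.53 -1;0 0 0 0.005 0.01 0.535 -1;0 0 0 0.005 0.01 0.535 -1;0 0 0 0.005 0.01 0.535 -1")

```text
time: 36.72
eef_pos: [0.4818, -0.328, 0.0317]
tcp_rot: [1.0, -0.008, 0.0, 0.0]
contact_force: [-0.2, 0.7, -1.7]
opening: 0.475
finger_force: 61.8
```

Call:
send_rows(moves="0 0 0 0 0 0.006 -1;0 0 0 0 0 0.014 -1;0 0 0 0 0 0.02 -1;0 0 0 0 0 0.024 -1;0 0 0 0 0 0.025 -1;0 0 0 0 0 0.025 -1")

```text
time: 37.48
eef_pos: [0.4815, -0.3277, 0.0272]
tcp_rot: [1.0, -0.008, -0.001, -0.0]
contact_force: [-3.8, 2.6, 5.7]
opening: 0.471
finger_force: 62.8
```

Call:
send_rows(moves="0 0 0 0 0 0 0.12;0 0 0 0 0 0 0.12;0 0 0 0 0 0 0.12;0 0 0 0 0 0 0.12;0 0 0 0 0 -0.1 0.12;0 0 0 0 0 -0.4 0.12;0 0 0 -0.2 0.2 -0.9 0.5;0 0 0 -0.2 0.2 -0.9 0.5;0 0 0 -0.2 0.2 -0.9 0.5;0 0 0 -0.2 0.2 -0.9 0.5")

```text
time: 38.72
eef_pos: [0.4408, -0.3668, 0.2066]
tcp_rot: [1.0, -0.008, 0.0, 0.0]
contact_force: [0.4, 0.4, -0.4]
opening: 0.755
finger_force: 0.0
```

Call:
send_rows(moves="0 0 0 -0.3 0.9 0 0.5;0 0 0 -0.3 0.9 0 0.5;0 0 0 -0.3 0.9 0 0.5;0 0 0 -0.3 0.9 0 0.5;0 0 0 -0.3 0.9 0 0.5;0 0 0 -0.3 0.9 0 0.5")

```text
time: 39.48
eef_pos: [0.3789, -0.5442, 0.2052]
tcp_rot: [1.0, -0.007, -0.0, -0.001]
contact_force: [-0.1, 0.3, -0.9]
opening: 0.748
finger_force: 0.0
```

```bash
python3 plan.py; python3 -c "
from h import *
s=cam('top')
cv2.imwrite('pics/p8.png',cv2.resize(s['image'][120:310,50:520],None,fx=1.7,fy=1.7)[:,:,::-1])
s=cam('scene')
cv2.imwrite('pics/p9.png',cv2.resize(s['image'][140:290,90:460],None,fx=2.1,fy=2.1)[:,:,::-1])"
```

```text
now t=39.48 [ 378.9 -544.2  205.2] psi -0.8 tilt 0.13 width 63.5 f [-0.1  0.3 -0.9] 0.0 q [-1.12  0.29  1.64  0.    1.21  0.47]
```

View pics/p8.png

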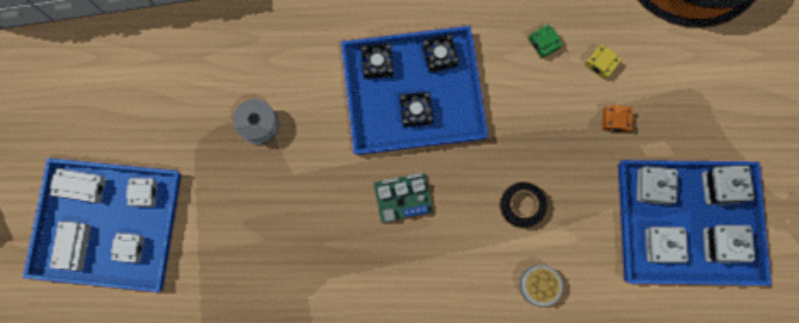

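View pics/p9.png

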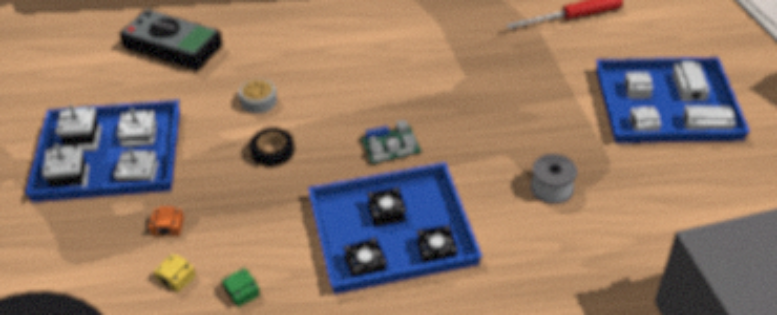

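Both views show all five parts flat in the right trays, clear of the stock, with the board and reel where they were. I'm handing in.

```bash
python3 -c "
from plant import ctrl
print(ctrl.sign_off())"
```

```text
the job is handed in; nothing more can be done
None
```

The job is handed in: both motors, both bearing blocks and the fan are set down flat in their matching trays, with the board and reel left where they were; it took about 40 s of the 106 s, and sign-off returned no verdict.

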